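# Extend the telescoping scrub brush

### The job

Get the telescoping scrub brush in the bench rack to full length for scrubbing the tiles: flip the cam lever on its collar right over to the other side to free the tube, then squeeze the release button in the side of the grip and, keeping it squeezed, pull the grip straight out past the first stop to the second stop. Finish while still holding the grip there, button squeezed in, the tube fully extended (a spring draws it back if you let it slip); leave the other things on the bench where they are.

Things in the scene. Friction and masses are not known exactly. Their poses are not given: they have to be found in the camera images.
- pole: Fixed rack and outer part of the brush: base plate 240 x 90 mm, outer tube 34 mm thick, level, axis 75 mm above the bench, ending in a black collar 50 mm thick (x = -52 to 0 mm); white brush head, 160 mm wide, at x = -292 to -232. Origin: on the bench below the collar's mouth, where the inner tube comes out. x runs along the brush from head to grip, the direction of pulling; z up.
- lever_pivot (a point): Middle of the cam lever's hinge on top of the collar: x = -28 mm, y = 0, 107 mm above the bench in the frame of pole. The hinge line runs along the brush (x of pole), so the lever flips sideways across the brush. The hinge ears beside it reach 117 mm above the bench.
- lever_tip (a point): Centre of the round bar (12 mm thick, 24 mm long) at the tip of the steel cam lever (20 mm wide along the brush, 7 mm thick), 67 mm from the pivot. Locked, the lever leans 35 degrees from upright to the -y side of pole (tip about 161 mm above the bench, 39 mm to the side); flipped over, 35 degrees to the +y side. It is pushed over sideways.
- cam (a joint): Angle of the cam lever (rad): 0 locked (leaning to -y of pole; starts at 0 to 0.15), 0.62 upright, 1.24 fully over to +y, the end of its swing. It stays where it is left; 0.1 N m turns it. Its tip rises 12 mm to upright and sinks again: follow that arc, a dead level push binds. Below about 0.85 it locks the tube; above 1.0 it counts as flipped over.
- grip_mid (a point): Middle of the grip at the button, on the tube's axis, 75 mm above the bench, 95 mm from the collar's mouth when home; it travels with the tube. The grip is a black bar 125 mm long (35 to 160 mm from the mouth when home), 30 mm wide, 28 mm high, with an end flange 34 mm in diameter. Here it is 36 mm wide over the unpressed button, 30 mm with the button fully in.
- tube (a joint): Extension of the inner tube and grip along +x of pole (m): 0 home, first stop at 0.070, second stop at 0.140, hard end at 0.142. A latch holds it at home and at each stop unless the button is in. A spring draws it back with 2 N at home, 5 N at full length; friction about 1 N.
- button (a joint): Travel of the release button (m): 0 out, 0.006 fully in (6 N). A grey key 32 mm long, 16 mm high, standing 6 mm out of the grip's -y side at grip_mid, pushed in along +y of pole: a grasp across the grip there with over 10 N squeezes it in. The latch is free when it is more than 0.004 in; let out, it springs into the next stop it meets.
- knife: Bystander: a knife, 270 mm long, lying flat. Origin: middle of its underside.
- scraper: Bystander: a steel bench scraper 115 x 80 mm, 16 mm high, lying on the -y side of the brush. Origin: middle of its underside.
- mincer_plate: Bystander: a steel mincer plate, ring of 70 mm diameter, 10 mm high, lying on the +y side of the brush. Origin: middle of its underside.
- tub: Bystander: a white lidded tub 118 x 168 x 92 mm. Origin: middle of its underside.
- foil_trays: Bystander: a stack of foil trays 150 x 110 x 57 mm. Origin: middle of its underside.
- spice_jar: Bystander: a jar 60 mm in diameter, 100 mm high. Origin: middle of its underside.
- ladle: Bystander: a steel serving spoon 240 mm long. Origin: middle of its underside.

How it is judged:
On the way, in this order (a step that is already met when the one before it is completed fails the run):
1. the cam lever is flipped over (more than 1.0 rad) while the tube is still home (value of joint cam above 1 rad and value of joint tube below 0.02 m), for 0.1 s.
2. the button is squeezed in by the fingers before the first stop (value of joint button above 0.004 m and contact force between the fingers and button above 2 N and value of joint tube below 0.06 m), for 0.1 s.
At the end, for the whole second after the job is handed in: Through the last second the tube is at its second stop (extended more than 132 mm of 142) and at rest, the fingers hold the button squeezed in (more than 4 of 6 mm, more than 2 N), so that only the gripper keeps it out against the spring, and the cam lever is still flipped over (more than 1.0 rad) (value of joint tube above 0.132 m and value of joint button above 0.004 m and contact force between the fingers and button above 2 N and velocity of joint tube between -0.02 and 0.02 m/s and value of joint cam above 1 rad); the arm keeps its last pose, push and grip.
It fails at once if another thing on the bench is moved by more than 40 mm (distance of any of knife, scraper, mincer_plate, tub, foil_trays, spice_jar, ladle from where it was at the start of the episode above 0.04 m).
It also fails if it takes over 45 s, if anything falls off the work surface, if the arm or the gripper's body presses on something with over 40 N, if the wrist force passes 120 N, or if a joint passes its speed limit or range.

### The arm

A 6-joint arm with a two-finger parallel gripper is mounted at the origin on the work surface. World frame = base frame: x ahead of the robot, y to its left, z up, the work surface at z = 0. Lengths are in m, angles in rad, forces in N, time in s.
With the tool pointing down it reaches from about 0.225 to 0.725 m from the base axis. Payload 3.1 kg.
Tool frame: the origin (TCP) lies on the centre line of the jaws, within the pads' length; the fingertips stand 14 mm ahead of it and the grasp point (between the pads) lies 5 mm behind it; z points along the fingers, y is the line along which they close (so a half turn about z gives the same grasp; the last joint's range is limited). The gripper opens to 85 mm and grips with 20 to 120 N. Pads are 22 mm wide; open, the fingers measure 114 mm over their backs; the gripper's body (76 mm by 85 mm) begins 54 mm behind the grasp point. The pads swing forward as they close: fully open they stand 13 mm farther back than shut.
Start: joints at [1.186, 0.048, 0.099, 1.622, 0, 1.443], TCP at [0.133, 0.508, 0.245] pointing down, gripper open.
Joint ranges: [-2.91, 2.91], [-0.99, 1.94], [-1.21, 1.42], [-2.12, 2.29], [-1.49, 1.47], [-3.14, 3.14]. Speed limits (rad/s): [2.79, 2.79, 3.14, 3.14, 3.14, 3.14].

### API

Orientations are given as a 3x3 rotation matrix whose columns are the frame's x, y, z axes.
In Python, from plant import bot gives the robot as it stands.
- The arm moves only by the shell command python3 -m inch 'ROWS' [FORCE]. ROWS is JSON, a list of rows, each an object of numbers: "x", "y", "z": the shift along the tool's x, y, z in m; "wx", "wy", "wz": the turn, a rotation vector about the tool's x, y, z in rad; "grip": the closure, from 0 (fully open) to 1 (shut). In form: [{"x": .., "y": .., "z": .., "wx": .., "wy": .., "wz": .., "grip": ..}, ...]. A call has exactly 5 rows; each row shifts and turns the commanded pose from where the row before left it, along the tool's axes as they then stand; what a row does not reach is not made up. A row lasts 1/10 s, in which the tool goes at most 50 mm and 8.59 degrees, less where a joint would pass 70% of its speed; a pose out of reach is approached as far as the arm can. A call with a gripper value outside its range is refused whole. The fingers move at their own pace and stop on an object; FORCE is the grip in N (left out, the last holds). Time passes only in rows, so rows that do not move let the fingers close, or fill a call up. It gives the time, the measured TCP pose, the force, the opening and the grip force at its end, in the units of the state.
- bot.read_state(): the state, without advancing time (a new reading comes with each control period).
- bot.capture(name): name is "scene" or "top" or "wrist"; returns a dict with "frame" (400x640x3 uint8, red, green, blue), "range_z" (400x640 float32, m along the optical axis (not along the pixel's ray), 0 where there is no reading), "mtx" (3x3 intrinsics, pixels), "world_from_camera" (4x4, takes a point from camera to world coordinates). Camera axes: x right, y down, z forward; pixel columns grow to the right and rows downward; lengths in m; the calibration is good to about 2 mm. A picture is of the moment at which its call begins.
- bot.close_job(): hands the job in; it is judged then, once.
Trained networks look in a picture, given as the dict that the camera call returned (one of the last four; its "shot" number tells which), for a name from the list of things; names that differ only in an ending like _2 or _b are one class to them, and where a whole thing is asked for, a point or a joint stands for the part that bears it (a point fixed in the world has none). Each returns a list of dicts, best first, with "confidence" (0 to 1); they miss things now and then, are a little off and sometimes report something else, mostly with a low value. They report only what shows in the picture. A call takes as long as a camera call.
- bot.boxes_of(picture, label): "at" ([x, y, z] in m, in world coordinates, good to about 4 mm: the middle of the surface that is visible of it).
- bot.silhouettes(picture, label): "region" (400x640 bool, what is visible of it).
The state is a dict: "t": time; "joint_pos": joint angles; "joint_velocities": joint speeds; "tau": joint torques, N m; "position": TCP position; "tcp_rot": TCP orientation; "force": force on the tool from outside, world axes, zero at the start; "wrist_torque": the same for the moment, N m; "grip_width": opening from 0.0 (shut) to 1.0 (fully open); "grip_force": force on a finger pad.
Only numpy, scipy, OpenCV 4.12 (cv2) and the standard library are available. Lean on these libraries where they do the work, as an engineer would, in place of code of your own. Each camera call takes 0.05 s, during which the arm holds its last target. There are 200 camera calls.

## Working session

There is one attempt and no reset: what is moved stays moved. The work goes in short steps, Python scripts to look and compute and a shell command to move; the robot and the scene stay as the last step left them, time stands still between calls to the robot, and variables do not carry over. Pictures are saved under pics/ and viewed, at most 10 in all, crops included, and the job is handed in when it is done.

```bash
ls; mkdir -p pics; python3 - <<'E'
from plant import bot
import cv2,numpy as np
s=bot.read_state();print({k:np.round(v,3).tolist() for k,v in s.items()})
for n in ["scene","top"]:
    p=bot.capture(n);cv2.imwrite(f"pics/{n}0.png",p["frame"][:,:,::-1])
    for l in ["pole","lever_pivot","lever_tip","grip_mid","button","scraper","mincer_plate","tub","foil_trays","spice_jar","ladle","knife"]:
        r=bot.boxes_of(p,l)
        print(n,l,[(np.round(d["at"],3).tolist(),round(d["confidence"],2)) for d in r[:2]])
E
```

```text
pics
{'t': 0.0, 'joint_pos': [1.186, 0.049, 0.098, 1.622, 0.0, 1.443], 'joint_velocities': [-0.001, 0.002, 0.002, 0.001, -0.001, -0.0], 'tau': [0.002, -33.878, 32.001, 0.02, 0.0, -0.0], 'position': [0.133, 0.507, 0.244], 'tcp_rot': [[-0.967, 0.254, -0.001], [0.254, 0.967, -0.002], [0.0, -0.002, -1.0]], 'force': [-0.103, 0.549, 0.058], 'wrist_torque': [-0.0, 0.02, -0.033], 'grip_force': 0.0, 'grip_width': 0.999}
scene pole [([0.549, -0.209, 0.072], 0.95), ([0.82, 0.007, 0.067], 0.45)]
scene lever_pivot [([0.548, -0.211, 0.073], 0.95)]
scene lever_tip [([0.545, -0.126, 0.127], 0.68)]
scene grip_mid [([0.511, -0.008, 0.086], 0.85)]
scene button [([0.524, -0.006, 0.082], 0.42)]
scene scraper [([0.652, -0.038, 0.006], 0.67)]
scene mincer_plate [([0.388, -0.217, 0.01], 0.59), ([0.654, -0.037, 0.004], 0.59)]
scene tub [([0.783, 0.335, 0.094], 0.65)]
scene foil_trays [([0.801, 0.153, 0.032], 0.8), ([0.82, 0.008, 0.066], 0.33)]
scene spice_jar [([0.82, 0.007, 0.067], 0.58), ([0.513, -0.01, 0.088], 0.48)]
scene ladle [([0.743, -0.254, 0.01], 0.72)]
scene knife [([0.41, 0.461, 0.012], 0.97)]
top pole [([0.532, -0.24, 0.087], 0.67)]
top lever_pivot [([0.535, -0.237, 0.082], 0.82)]
top lever_tip [([0.54, -0.125, 0.138], 0.62)]
top grip_mid [([0.499, -0.014, 0.092], 0.82)]
top button [([0.732, -0.229, 0.011], 0.31)]
top scraper [([0.654, -0.034, 0.014], 0.87)]
top mincer_plate [([0.4, -0.214, 0.009], 0.85)]
top tub [([0.723, 0.332, 0.094], 0.58)]
top foil_trays [([0.791, 0.154, 0.03], 0.77)]
top spice_jar [([0.783, 0.008, 0.104], 0.92), ([0.531, -0.237, 0.086], 0.73)]
top ladle [([0.732, -0.228, 0.012], 0.78), ([0.538, -0.128, 0.134], 0.48)]
top knife [([0.421, 0.462, 0.011], 0.94)]
```

```bash
python3 - <<'E'
from plant import bot
import cv2,numpy as np
P=[]
for n in ["top","scene"]:
    p=bot.capture(n)
    K=p["mtx"];T=p["world_from_camera"];z=p["range_z"]
    v,u=np.mgrid[:400,:640]
    c=np.stack([(u-K[0,2])/K[0,0]*z,(v-K[1,2])/K[1,1]*z,z],-1)
    w=c@T[:3,:3].T+T[:3,3]; w[z==0]=np.nan
    np.save(f"{n}.npy",w)
    for l in ["grip_mid","lever_tip","lever_pivot"]:
        r=bot.silhouettes(p,l)
        if not r: continue
        m=r[0]["region"]&(z>0); q=w[m]
        print(n,l,m.sum(),np.nanmin(q,0).round(3),np.nanmax(q,0).round(3),np.nanmedian(q,0).round(3))
    # grip + tube points: height slab around the axis region
    if n=="top":
        for y in np.arange(-0.36,0.14,0.02):
            m=(abs(w[...,1]-y)<.005)&(w[...,0]>.38)&(w[...,0]<.64)&(w[...,2]>.055)
            q=w[m]
            if len(q)>3: print(round(y,3),len(q),q[:,0].min().round(3),q[:,0].max().round(3),'top',np.percentile(q[:,2],95).round(3), 'xtop',np.median(q[q[:,2]>np.percentile(q[:,2],60)][:,0]).round(3))
    m=(w[...,2]>.12)&(w[...,0]>.4)&(w[...,0]<.7)&(abs(w[...,1]+.13)<.08)
    q=w[m]
    if len(q):print(n,"high",len(q),q.min(0).round(3),q.max(0).round(3),q.mean(0).round(3))
f=cv2.imread("pics/top0.png");g=cv2.imread("pics/scene0.png")
cv2.imwrite("pics/both0.png",cv2.resize(np.vstack([f,g]),(480,600)))
E
```

```text
top grip_mid 640 [ 0.476 -0.101 -0.002] [0.528 0.062 0.097] [ 0.502 -0.01   0.089]
top lever_tip 232 [ 0.512 -0.164  0.002] [ 0.587 -0.109  0.172] [ 0.54  -0.125  0.131]
top lever_pivot 4655 [ 0.473 -0.397 -0.005] [0.647 0.062 0.172] [ 0.532 -0.234  0.086]
-0.36 209 0.485 0.638 top 0.09 xtop 0.565
-0.34 219 0.485 0.64 top 0.09 xtop 0.575
-0.32 133 0.542 0.64 top 0.092 xtop 0.564
-0.3 54 0.534 0.572 top 0.098 xtop 0.555
-0.28 41 0.531 0.566 top 0.095 xtop 0.549
-0.26 51 0.526 0.566 top 0.099 xtop 0.544
-0.24 42 0.527 0.56 top 0.095 xtop 0.542
-0.22 45 0.523 0.557 top 0.097 xtop 0.539
-0.2 43 0.52 0.551 top 0.094 xtop 0.536
-0.18 44 0.517 0.547 top 0.095 xtop 0.53
-0.16 35 0.514 0.544 top 0.094 xtop 0.527
-0.14 50 0.499 0.542 top 0.12 xtop 0.525
-0.12 124 0.496 0.566 top 0.168 xtop 0.552
-0.1 74 0.499 0.543 top 0.101 xtop 0.522
-0.08 28 0.503 0.523 top 0.089 xtop 0.514
-0.06 32 0.495 0.522 top 0.094 xtop 0.505
-0.04 44 0.491 0.522 top 0.092 xtop 0.508
-0.02 45 0.488 0.521 top 0.093 xtop 0.502
0.0 43 0.483 0.518 top 0.093 xtop 0.501
0.02 46 0.479 0.509 top 0.092 xtop 0.495
0.04 40 0.476 0.506 top 0.093 xtop 0.497
0.06 30 0.473 0.503 top 0.094 xtop 0.488
top high 146 [ 0.513 -0.145  0.12 ] [ 0.566 -0.105  0.172] [ 0.546 -0.123  0.148]
scene grip_mid 592 [ 0.349 -0.096 -0.003] [0.532 0.064 0.093] [ 0.514 -0.01   0.084]
scene lever_tip 159 [ 0.305 -0.188 -0.004] [ 0.573 -0.107  0.17 ] [ 0.539 -0.123  0.119]
scene lever_pivot 4713 [ 0.305 -0.455 -0.004] [0.653 0.064 0.17 ] [ 0.549 -0.216  0.071]
scene high 82 [ 0.519 -0.133  0.12 ] [ 0.573 -0.107  0.17 ] [ 0.557 -0.12   0.15 ]
```

View pics/top0.png

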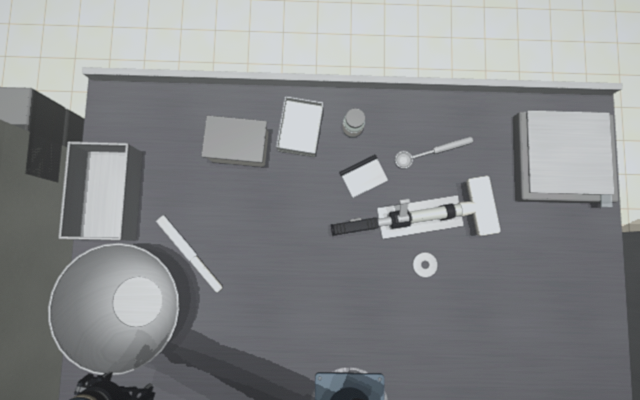

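View pics/scene0.png

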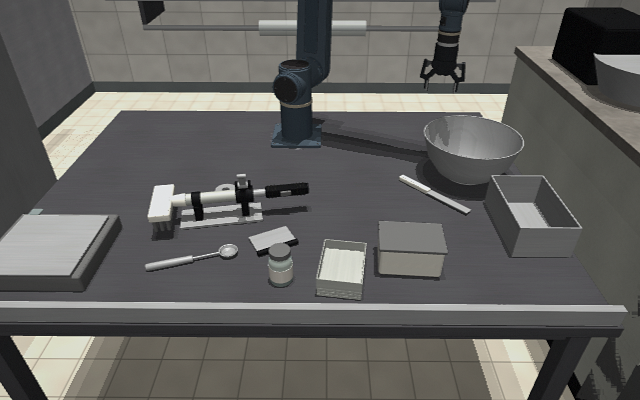

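The top view shows the brush in the middle: the grip is at about px (355,226), the collar and lever at (402,213), and the head at (483,205). The scene view matches: the lever leans toward the far side (+x) and the scraper lies on that side. So pole x ≈ (-0.174, 0.985) and the origin ≈ (0.5175, -0.100). Next I turn the tool so its x axis lies along pole x.

```bash
python3 -m inch '[{"wz":0.1425},{"wz":0.1425},{"wz":0.1425},{"wz":0.1425},{"wz":0.1425}]'
python3 -m inch '[{"wz":0.1425,"grip":0},{"wz":0.1425,"grip":0},{"wz":0.1425,"grip":0},{"x":-0.03,"y":0.02},{"x":-0.04,"y":0.02}]'
python3 -m inch '[{"x":-0.04,"y":0.02},{"x":-0.04,"y":0.02},{"x":-0.04,"y":0.02},{"x":-0.04,"y":0.02},{"x":-0.04,"y":0.02}]'
python3 -m inch '[{"x":-0.04,"y":0.02},{"x":-0.04,"y":0.02},{"x":-0.04,"y":0.02},{"x":-0.04,"y":0.02},{"x":-0.04,"y":0.02}]'
```

```text
invalid input at $[0]: expected keys x, y, z, wx, wy, wz, grip
invalid input at $[0]: expected keys x, y, z, wx, wy, wz, grip
invalid input at $[0]: expected keys x, y, z, wx, wy, wz, grip
invalid input at $[0]: expected keys x, y, z, wx, wy, wz, grip
```

```bash
python3 -m inch '[{"x":0,"y":0,"z":0,"wx":0,"wy":0,"wz":0.1425,"grip":0},{"x":0,"y":0,"z":0,"wx":0,"wy":0,"wz":0.1425,"grip":0},{"x":0,"y":0,"z":0,"wx":0,"wy":0,"wz":0.1425,"grip":0},{"x":0,"y":0,"z":0,"wx":0,"wy":0,"wz":0.1425,"grip":0},{"x":0,"y":0,"z":0,"wx":0,"wy":0,"wz":0.1425,"grip":0}]'
python3 -m inch '[{"x":0,"y":0,"z":0,"wx":0,"wy":0,"wz":0.1425,"grip":0},{"x":0,"y":0,"z":0,"wx":0,"wy":0,"wz":0.1425,"grip":0},{"x":0,"y":0,"z":0,"wx":0,"wy":0,"wz":0.1425,"grip":0},{"x":-0.03,"y":0.02,"z":0,"wx":0,"wy":0,"wz":0,"grip":0},{"x":-0.04,"y":0.02,"z":0,"wx":0,"wy":0,"wz":0,"grip":0}]'
python3 -m inch '[{"x":-0.04,"y":0.02,"z":0,"wx":0,"wy":0,"wz":0,"grip":0},{"x":-0.04,"y":0.02,"z":0,"wx":0,"wy":0,"wz":0,"grip":0},{"x":-0.04,"y":0.02,"z":0,"wx":0,"wy":0,"wz":0,"grip":0},{"x":-0.04,"y":0.02,"z":0,"wx":0,"wy":0,"wz":0,"grip":0},{"x":-0.04,"y":0.02,"z":0,"wx":0,"wy":0,"wz":0,"grip":0}]'
python3 -m inch '[{"x":-0.04,"y":0.02,"z":0,"wx":0,"wy":0,"wz":0,"grip":0},{"x":-0.04,"y":0.02,"z":0,"wx":0,"wy":0,"wz":0,"grip":0},{"x":-0.04,"y":0.02,"z":0,"wx":0,"wy":0,"wz":0,"grip":0},{"x":-0.04,"y":0.02,"z":0,"wx":0,"wy":0,"wz":0,"grip":0},{"x":-0.04,"y":0.02,"z":0,"wx":0,"wy":0,"wz":0,"grip":0}]'
```

```text
t: 2.2
position: [0.1333, 0.5078, 0.2453]
tcp_rot: [[-0.561, 0.828, 0.0], [0.828, 0.561, -0.0], [-0.0, 0.0, -1.0]]
force: [-0.2, 0.2, 0.4]
grip_width: 0.998
grip_force: 0.0
t: 2.7
position: [0.185, 0.446, 0.2449]
tcp_rot: [[-0.176, 0.984, 0.0], [0.984, 0.176, 0.0], [0.0, 0.0, -1.0]]
force: [0.6, -0.2, 0.2]
grip_width: 1.004
grip_force: 0.0
t: 3.2
position: [0.3187, 0.2646, 0.2455]
tcp_rot: [[-0.174, 0.985, 0.001], [0.985, 0.174, 0.001], [0.0, 0.001, -1.0]]
force: [-0.6, 0.2, 0.1]
grip_width: 1.005
grip_force: 0.0
t: 3.7
position: [0.452, 0.0847, 0.2456]
tcp_rot: [[-0.173, 0.985, 0.001], [0.985, 0.173, 0.0], [0.0, 0.001, -1.0]]
force: [-0.2, 0.8, -0.0]
grip_width: 1.003
grip_force: 0.0
```

```bash
python3 -m inch '[{"x":-0.04,"y":0.02,"z":0,"wx":0,"wy":0,"wz":0,"grip":0.5},{"x":-0.04,"y":0.02,"z":0,"wx":0,"wy":0,"wz":0,"grip":1},{"x":-0.04,"y":0.02,"z":0,"wx":0,"wy":0,"wz":0,"grip":1},{"x":0,"y":0,"z":0,"wx":0,"wy":0,"wz":0,"grip":1},{"x":0,"y":0,"z":0,"wx":0,"wy":0,"wz":0,"grip":1}]' 40
cat > h.py <<'E'
from plant import bot
import cv2,numpy as np
A=np.deg2rad(100);X=np.array([np.cos(A),np.sin(A)]);Y=np.array([-np.sin(A),np.cos(A)]);O=np.array([.5175,-.100])
def cloud(n):
    p=bot.capture(n);K=p["mtx"];T=p["world_from_camera"];z=p["range_z"]
    v,u=np.mgrid[:400,:640]
    c=np.stack([(u-K[0,2])/K[0,0]*z,(v-K[1,2])/K[1,1]*z,z],-1)
    w=c@T[:3,:3].T+T[:3,3]; w[z==0]=np.nan
    d=w[...,:2]-O
    return p,np.stack([d@X,d@Y,w[...,2]],-1)
E
python3 - <<'E'
from h import *
p,w=cloud("wrist");cv2.imwrite("pics/w1.png",p["frame"][:,:,::-1])
for x in np.arange(-.2,.2,.01):
    m=(abs(w[...,0]-x)<.003)&(w[...,2]>.05)&(w[...,2]<.12)&(abs(w[...,1])<.045);q=w[m]
    if len(q)>20: print(round(x,3),len(q),(q[:,1].min()*1e3).round(1),(q[:,1].max()*1e3).round(1),'top',q[:,2].max().round(4))
m=(w[...,2]>.145)&(w[...,2]<.18)&(abs(w[...,0]+.03)<.03);q=w[m]
if len(q):print("bar",len(q),np.percentile(q,[2,50,98],0).round(4))
E
```

```text
t: 4.2
position: [0.5309, -0.0221, 0.2447]
tcp_rot: [[-0.171, 0.985, -0.002], [0.985, 0.171, 0.001], [0.001, -0.002, -1.0]]
force: [0.5, 0.0, 0.6]
grip_width: 0.145
grip_force: 0.0
-0.15 45 -22.7 -14.4 top 0.0857
-0.14 59 -18.6 -3.6 top 0.0916
-0.13 84 -18.7 -1.6 top 0.0926
-0.12 84 -18.7 -2.0 top 0.0924
-0.11 77 -17.8 -3.2 top 0.0923
-0.1 81 -17.9 -3.3 top 0.0919
-0.09 46 -18.0 -9.4 top 0.0903
-0.08 32 -16.2 -10.5 top 0.0903
-0.04 54 -25.2 -15.2 top 0.0956
-0.03 75 -25.3 -13.5 top 0.0974
-0.02 86 -25.3 22.9 top 0.0972
-0.01 100 -25.3 23.2 top 0.0967
0.0 493 -25.4 23.1 top 0.0954
0.01 115 -11.6 9.6 top 0.0863
0.02 146 -11.8 9.3 top 0.0875
0.03 141 -11.9 9.8 top 0.0866
0.04 191 -15.9 14.2 top 0.0903
0.05 217 -15.8 13.6 top 0.0902
0.06 223 -15.7 14.0 top 0.0907
0.07 240 -15.6 14.4 top 0.0911
0.08 276 -21.4 13.9 top 0.0909
0.09 304 -21.5 14.5 top 0.091
0.1 316 -21.4 14.7 top 0.0906
0.11 324 -20.8 14.2 top 0.0907
0.12 274 -15.3 14.7 top 0.0906
0.13 311 -15.9 15.1 top 0.0911
0.14 312 -15.9 15.6 top 0.0912
0.15 320 -15.7 15.6 top 0.091
0.16 326 -16.5 16.5 top 0.0937
bar 621 [[-0.039  -0.0416  0.1457]
 [-0.0268 -0.0337  0.1568]
 [-0.0163 -0.0248  0.168 ]]
```

View pics/w1.png

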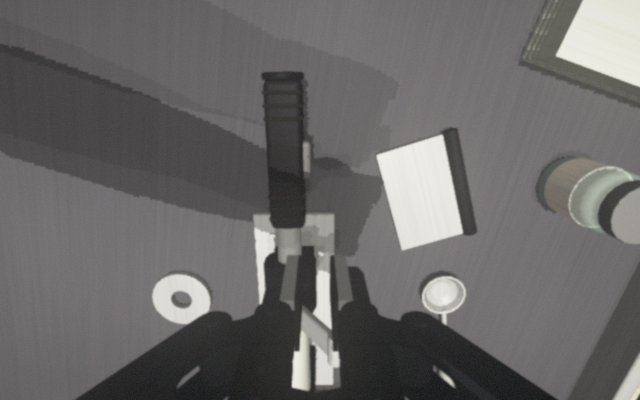

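The wrist view confirms the fit: grip axis y ≈ -1 mm, mouth at x ≈ 0, button between x = 78 and 111 mm, lever bar at y ≈ -36 mm. I now go to the lever's -y side and descend with the fingers shut.

```bash
python3 -m inch '[{"x":-0.025,"y":0.03,"z":0,"wx":0,"wy":0,"wz":0,"grip":1},{"x":-0.035,"y":0.033,"z":0,"wx":0,"wy":0,"wz":0,"grip":1},{"x":-0.041,"y":0,"z":0,"wx":0,"wy":0,"wz":0,"grip":1},{"x":0,"y":0,"z":0.02,"wx":0,"wy":0,"wz":0,"grip":1},{"x":0,"y":0,"z":0.03,"wx":0,"wy":0,"wz":0,"grip":1}]'
python3 -m inch '[{"x":0,"y":0,"z":0.02,"wx":0,"wy":0,"wz":0,"grip":1},{"x":0,"y":0,"z":0.014,"wx":0,"wy":0,"wz":0,"grip":1},{"x":0,"y":-0.01,"z":0,"wx":0,"wy":0,"wz":0,"grip":1},{"x":0,"y":-0.008,"z":0,"wx":0,"wy":0,"wz":0,"grip":1},{"x":0,"y":0,"z":0,"wx":0,"wy":0,"wz":0,"grip":1}]'
python3 - <<'E'
from h import *
s=bot.read_state();d=np.array(s["position"][:2])-O;print((d@X).round(4),(d@Y).round(4),s["position"][2],s["grip_width"])
E
```

```text
t: 4.75
position: [0.612, -0.1099, 0.1977]
tcp_rot: [[-0.173, 0.985, 0.006], [0.985, 0.173, -0.001], [-0.002, 0.005, -1.0]]
force: [1.6, 1.1, -0.5]
grip_width: 0.002
grip_force: 0.0
t: 5.25
position: [0.5923, -0.1124, 0.1627]
tcp_rot: [[-0.174, 0.985, 0.001], [0.985, 0.174, -0.0], [-0.001, 0.001, -1.0]]
force: [0.0, 0.1, 1.0]
grip_width: 0.004
grip_force: 0.0
-0.0253 -0.0715 0.1626518288810661 0.004450109034121438
```

```bash
python3 -m inch '[{"x":-0.002,"y":-0.012,"z":0,"wx":0,"wy":0,"wz":0,"grip":1},{"x":0,"y":-0.012,"z":-0.004,"wx":0,"wy":0,"wz":0,"grip":1},{"x":0,"y":-0.012,"z":-0.004,"wx":0,"wy":0,"wz":0,"grip":1},{"x":0,"y":-0.01,"z":-0.003,"wx":0,"wy":0,"wz":0,"grip":1},{"x":0,"y":-0.01,"z":-0.001,"wx":0,"wy":0,"wz":0,"grip":1}]'
python3 -m inch '[{"x":0,"y":-0.01,"z":0.003,"wx":0,"wy":0,"wz":0,"grip":1},{"x":0,"y":-0.01,"z":0.005,"wx":0,"wy":0,"wz":0,"grip":1},{"x":0,"y":-0.006,"z":0.004,"wx":0,"wy":0,"wz":0,"grip":1},{"x":0,"y":0,"z":0,"wx":0,"wy":0,"wz":0,"grip":1},{"x":0,"y":0,"z":0,"wx":0,"wy":0,"wz":0,"grip":1}]'
python3 - <<'E'
from h import *
s=bot.read_state();d=np.array(s["position"][:2])-O;print((d@X).round(4),(d@Y).round(4),s["position"][2],s["grip_width"])
p,w=cloud("scene");cv2.imwrite("pics/s2.png",cv2.resize(p["frame"][130:260,130:330,::-1],(800,520),interpolation=cv2.INTER_CUBIC))
E
```

```text
t: 5.75
position: [0.5374, -0.1251, 0.1744]
tcp_rot: [[-0.173, 0.985, 0.001], [0.985, 0.173, -0.001], [-0.001, 0.001, -1.0]]
force: [1.5, -0.7, 0.7]
grip_width: -0.001
grip_force: 0.8
t: 6.25
position: [0.5114, -0.1291, 0.1605]
tcp_rot: [[-0.173, 0.985, -0.002], [0.985, 0.173, 0.001], [0.001, -0.002, -1.0]]
force: [0.6, 0.6, 0.2]
grip_width: 0.002
grip_force: 0.0
-0.0276 0.0111 0.16050943241071747 0.0018926459410025043
```

View pics/s2.png

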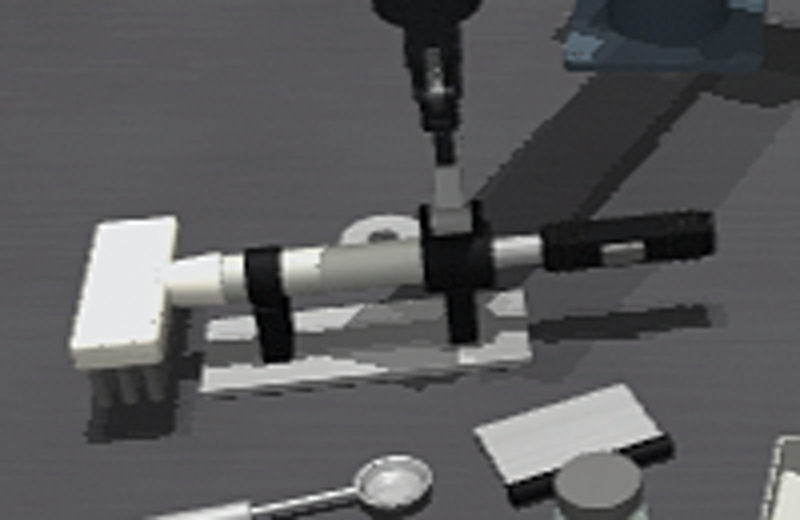

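The lever (around px (450,195)) now leans away from the camera, past upright to the +y side. I push a little further toward the end of its swing, watching the force.

```bash
python3 -m inch '[{"x":0,"y":-0.005,"z":0.003,"wx":0,"wy":0,"wz":0,"grip":1},{"x":0,"y":-0.004,"z":0.003,"wx":0,"wy":0,"wz":0,"grip":1},{"x":0,"y":-0.003,"z":0,"wx":0,"wy":0,"wz":0,"grip":1},{"x":0,"y":0,"z":0,"wx":0,"wy":0,"wz":0,"grip":1},{"x":0,"y":0,"z":0,"wx":0,"wy":0,"wz":0,"grip":1}]'
```

```text
t: 6.8
position: [0.5078, -0.1303, 0.1588]
tcp_rot: [[-0.175, 0.984, 0.018], [0.985, 0.175, 0.002], [-0.001, 0.018, -1.0]]
force: [13.1, 3.6, 2.1]
grip_width: 0.003
grip_force: 6.4
```

The 13 N reading means the end of the swing is reached. I back off, lift, move over the grip and open.

```bash
python3 -m inch '[{"x":0,"y":0.015,"z":0,"wx":0,"wy":0,"wz":0,"grip":1},{"x":0,"y":0.009,"z":-0.03,"wx":0,"wy":0,"wz":0,"grip":1},{"x":0.02,"y":0,"z":-0.03,"wx":0,"wy":0,"wz":0,"grip":1},{"x":0.04,"y":0,"z":0,"wx":0,"wy":0,"wz":0,"grip":1},{"x":0.04,"y":0,"z":0,"wx":0,"wy":0,"wz":0,"grip":0}]'
python3 -m inch '[{"x":0.022,"y":0,"z":0,"wx":0,"wy":0,"wz":0,"grip":0},{"x":0,"y":0,"z":0,"wx":0,"wy":0,"wz":0,"grip":0},{"x":0,"y":0,"z":0,"wx":0,"wy":0,"wz":0,"grip":0},{"x":0,"y":0,"z":0,"wx":0,"wy":0,"wz":0,"grip":0},{"x":0,"y":0,"z":0,"wx":0,"wy":0,"wz":0,"grip":0}]'
python3 - <<'E'
from h import *
s=bot.read_state();d=np.array(s["position"][:2])-O;print((d@X).round(4),(d@Y).round(4),s["position"][2],s["grip_width"])
for n in ["wrist","top","scene"]:
    p,w=cloud(n)
    m=(w[...,2]>.125)&(w[...,2]<.18)&(abs(w[...,0]+.028)<.02)&(abs(w[...,1])<.07);q=w[m]
    if len(q)>5:print(n,"bar",len(q),np.percentile(q,[2,50,98],0).round(4).tolist())
    m=(w[...,2]>.065)&(w[...,2]<.1)&(abs(w[...,0]-.12)<.08)&(abs(w[...,1])<.03);q=w[m]
    if len(q)>5:print(n,"grip",len(q),np.percentile(q,[1,50,99],0).round(4).tolist())
E
```

```text
t: 7.3
position: [0.5074, -0.0283, 0.2165]
tcp_rot: [[-0.171, 0.985, 0.002], [0.985, 0.171, -0.001], [-0.001, 0.002, -1.0]]
force: [-0.0, -0.2, -0.6]
grip_width: 0.156
grip_force: 0.0
t: 7.8
position: [0.5032, -0.008, 0.215]
tcp_rot: [[-0.172, 0.985, -0.0], [0.985, 0.172, -0.0], [-0.0, -0.0, -1.0]]
force: [-0.8, -1.0, 0.8]
grip_width: 0.992
grip_force: 0.0
0.093 -0.0018 0.21504177529272342 0.9915230000915443
wrist bar 899 [[-0.0361, 0.0078, 0.1257], [-0.0203, 0.0192, 0.1399], [-0.0166, 0.0415, 0.163]]
wrist grip 6790 [[0.0417, -0.02, 0.0795], [0.1078, -0.0011, 0.0886], [0.1642, 0.0145, 0.0911]]
top grip 257 [[0.1023, -0.014, 0.0762], [0.1344, 0.0024, 0.0894], [0.1639, 0.0164, 0.095]]
scene bar 134 [[-0.0371, 0.0034, 0.1262], [-0.0272, 0.0222, 0.1478], [-0.0173, 0.0366, 0.1678]]
scene grip 487 [[0.0409, -0.0257, 0.0658], [0.1006, -0.0149, 0.086], [0.1635, 0.0114, 0.0921]]
```

The lever is fully over: its bar is at y ≈ +38 mm, and the tube is still home. Now I descend and squeeze.

```bash
python3 -m inch '[{"x":0.002,"y":-0.001,"z":0.03,"wx":0,"wy":0,"wz":0,"grip":0},{"x":0,"y":0,"z":0.04,"wx":0,"wy":0,"wz":0,"grip":0},{"x":0,"y":0,"z":0.04,"wx":0,"wy":0,"wz":0,"grip":0},{"x":0,"y":0,"z":0.025,"wx":0,"wy":0,"wz":0,"grip":0},{"x":0,"y":0,"z":0.01,"wx":0,"wy":0,"wz":0,"grip":0}]' 60
python3 -m inch '[{"x":0,"y":0,"z":0,"wx":0,"wy":0,"wz":0,"grip":0},{"x":0,"y":0,"z":0,"wx":0,"wy":0,"wz":0,"grip":1},{"x":0,"y":0,"z":0,"wx":0,"wy":0,"wz":0,"grip":1},{"x":0,"y":0,"z":0,"wx":0,"wy":0,"wz":0,"grip":1},{"x":0,"y":0,"z":0,"wx":0,"wy":0,"wz":0,"grip":1}]' 60
python3 -m inch '[{"x":0,"y":0,"z":0,"wx":0,"wy":0,"wz":0,"grip":1},{"x":0,"y":0,"z":0,"wx":0,"wy":0,"wz":0,"grip":1},{"x":0,"y":0,"z":0,"wx":0,"wy":0,"wz":0,"grip":1},{"x":0,"y":0,"z":0,"wx":0,"wy":0,"wz":0,"grip":1},{"x":0,"y":0,"z":0,"wx":0,"wy":0,"wz":0,"grip":1}]' 60
```

```text
t: 8.45
position: [0.4991, -0.0052, 0.0667]
tcp_rot: [[-0.172, 0.985, -0.006], [0.985, 0.172, 0.001], [0.002, -0.006, -1.0]]
force: [-0.2, -0.2, -0.3]
grip_width: 0.998
grip_force: 0.0
t: 8.95
position: [0.5017, -0.0056, 0.0723]
tcp_rot: [[-0.173, 0.985, 0.0], [0.985, 0.173, -0.001], [-0.001, 0.0, -1.0]]
force: [-2.5, 0.6, 20.7]
grip_width: 0.343
grip_force: 61.4
t: 9.45
position: [0.5018, -0.0056, 0.0725]
tcp_rot: [[-0.174, 0.985, 0.001], [0.985, 0.174, -0.001], [-0.002, 0.0, -1.0]]
force: [-2.9, -0.9, 6.9]
grip_width: 0.339
grip_force: 60.5
```

The opening is about 29 mm, so the button is fully in. Now the pull.

```bash
python3 -m inch '[{"x":0.008,"y":0,"z":0,"wx":0,"wy":0,"wz":0,"grip":1},{"x":0.012,"y":0,"z":0,"wx":0,"wy":0,"wz":0,"grip":1},{"x":0.015,"y":0,"z":0,"wx":0,"wy":0,"wz":0,"grip":1},{"x":0.015,"y":0,"z":0,"wx":0,"wy":0,"wz":0,"grip":1},{"x":0.01,"y":0,"z":0,"wx":0,"wy":0,"wz":0,"grip":1}]' 60
python3 - <<'E'
from h import *
s=bot.read_state();d=np.array(s["position"][:2])-O;print((d@X).round(4),(d@Y).round(4),s["position"][2])
p,w=cloud("wrist")
m=(w[...,2]>.07)&(w[...,2]<.1)&(abs(w[...,1])<.03)&(w[...,0]>.1);q=w[m]
print("grip end",np.percentile(q[:,0],[95,99,99.8]).round(4))
E
```

```text
t: 9.95
position: [0.4911, 0.0528, 0.0725]
tcp_rot: [[-0.174, 0.985, 0.0], [0.985, 0.174, -0.005], [-0.005, -0.001, -1.0]]
force: [-4.2, -5.6, 8.4]
grip_width: 0.347
grip_force: 60.6
0.155 -0.0005 0.07249425383341741
grip end [0.2218 0.2238 0.2239]
```

The grip follows the tool: its end has moved 60 mm. I carry on to the second stop.

```bash
python3 -m inch '[{"x":0.015,"y":0,"z":0,"wx":0,"wy":0,"wz":0,"grip":1},{"x":0.018,"y":0,"z":0,"wx":0,"wy":0,"wz":0,"grip":1},{"x":0.018,"y":0,"z":0,"wx":0,"wy":0,"wz":0,"grip":1},{"x":0.015,"y":0,"z":0,"wx":0,"wy":0,"wz":0,"grip":1},{"x":0.01,"y":0,"z":0,"wx":0,"wy":0,"wz":0,"grip":1}]' 60
python3 -m inch '[{"x":0.003,"y":0,"z":0,"wx":0,"wy":0,"wz":0,"grip":1},{"x":0.003,"y":0,"z":0,"wx":0,"wy":0,"wz":0,"grip":1},{"x":0,"y":0,"z":0,"wx":0,"wy":0,"wz":0,"grip":1},{"x":0,"y":0,"z":0,"wx":0,"wy":0,"wz":0,"grip":1},{"x":0,"y":0,"z":0,"wx":0,"wy":0,"wz":0,"grip":1}]' 60
python3 - <<'E'
from h import *
s=bot.read_state();d=np.array(s["position"][:2])-O;print((d@X).round(4),(d@Y).round(4),s["position"][2])
for n in ["wrist","scene"]:
    p,w=cloud(n)
    m=(w[...,2]>.07)&(w[...,2]<.1)&(abs(w[...,1])<.03)&(w[...,0]>.1)&(w[...,0]<.35);q=w[m]
    print(n,"grip end",np.percentile(q[:,0],[95,99,99.8]).round(4))
    m=(w[...,2]>.125)&(w[...,2]<.18)&(abs(w[...,0]+.028)<.02)&(abs(w[...,1])<.07);q=w[m]
    if len(q)>5:print(n,"bar",len(q),np.percentile(q,[2,50,98],0).round(4).tolist())
cv2.imwrite("pics/s3.png",cv2.resize(p["frame"][130:260,130:370,::-1],(800,433)))
E
```

```text
t: 10.5
position: [0.4774, 0.1273, 0.0725]
tcp_rot: [[-0.174, 0.985, -0.001], [0.985, 0.174, -0.006], [-0.005, -0.002, -1.0]]
force: [-5.7, -7.4, 9.0]
grip_width: 0.343
grip_force: 60.7
t: 11.0
position: [0.4762, 0.1332, 0.0725]
tcp_rot: [[-0.174, 0.985, -0.001], [0.985, 0.174, -0.004], [-0.004, -0.002, -1.0]]
force: [-6.7, -5.8, 9.0]
grip_width: 0.341
grip_force: 60.8
0.2368 0.0001 0.07246927101735075
wrist grip end [0.3035 0.3055 0.3057]
scene grip end [0.2971 0.3048 0.3057]
scene bar 132 [[-0.0371, 0.0045, 0.1257], [-0.027, 0.0216, 0.1477], [-0.0174, 0.0362, 0.1686]]
```

View pics/s3.png

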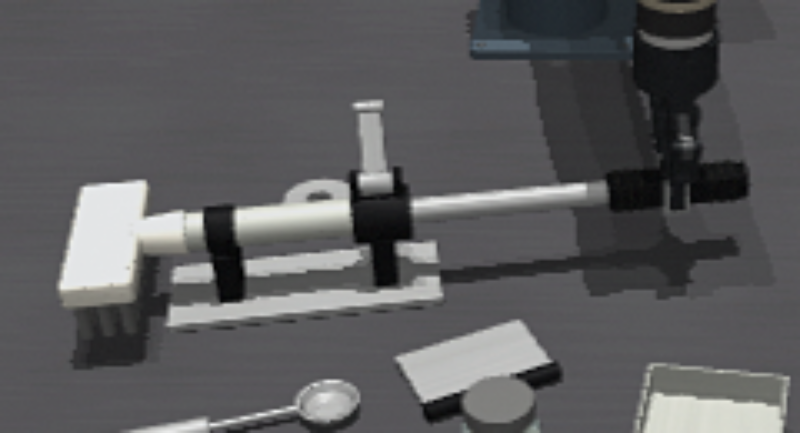

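The picture shows the tube fully out with the grip held at px (680,185) and the lever leaning to the far side at px (370,140). Measured extension is about 141 mm with 60 N grip, so I hand it in.

```bash
python3 -c "
from plant import bot
print(bot.close_job())"
```

```text
the job is handed in; nothing more can be done
None
```

The job is handed in, with no verdict returned: the cam lever is flipped to the end of its swing, and the arm holds the grip at the second stop (about 141 mm out by camera) with the button squeezed in at 60 N. The arm never went near the other things on the bench.

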